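# Pre-load an oval carabiner in the load tester with the ball knob

### The job

Lay the polished steel oval carabiner flat on the bed of the green load tester so that it loops over both upright pins, and let go of it. Then take up the slack by turning the black ball knob clockwise, regripping as needed, until the orange load needle stands in the green band, and let go; the needle must never get to the red marks. Move the brass sliding pin and its dial only through the knob, never by pushing on them, and leave the bent snapgate, the brass nut block and the orange caddy where they are.

Things in the scene. Friction and masses are not known exactly. Their poses are not given: they have to be found in the camera images.
- tester: Green cast iron load tester, fixed to the slab. Origin: under the middle of its bed, on the slab; z up, y along the bed towards the crank end. Bed: x -60 to 60 mm, y -170 to 200 mm, flat top at z = 50 mm. Gear head with the hand crank (not used): x -75 to 75, y 180 to 300, top at z = 125 mm; crank reaches out to y = 420 mm, z 60 to 90 mm. Both pins and the knob stand on the line x = 0.
- anchor_pin: Steel anchor pin, 12 mm thick, cone-tipped, standing 26 mm above the bed. Origin on its axis at bed level; axes as the tester's. It starts somewhere between y = -118 and -102 mm of the tester and floats in its slot: the carabiner drags it towards the knob (about 1 N) by 1 to 8 mm until it seats on a stop inside the bed that cannot be seen, somewhere between y = -110 and -102 mm. Only then does the load build up.
- draw_pin: Brass sliding pin, 12 mm thick, cone-tipped, standing 26 mm above the bed, at the start 47 to 63 mm (axis to axis) from the anchor pin on the knob's side. Origin on its axis at bed level; axes as the tester's. Turning the knob clockwise draws it away from the anchor pin, 8 mm per rad, through a stiff spring of 4 N/mm. Both pins touch the ends of the carabiner when the axes are 74 mm apart.
- carriage: Carriage of the sliding pin, seen as a round white dial with steel rim, 74 mm across, 6 mm proud of the bed (10 mm with its needle). Origin at the dial's centre at bed level, at the start 24 mm towards the crank from the tester's origin; axes as the tester's. It carries the sliding pin, 79 mm away, and the needle, and moves 8 mm per rad of the knob towards it.
- carabiner: Polished steel oval carabiner, 180 g: closed oval of 10 mm round bar, 106 mm long along its y, 56 mm wide along its x, opening 86 by 36 mm with half-round ends. Origin at the middle of the oval on its underside; z up. It lies flat on the slab and can be gripped across its width.
- ball_knob (a joint): Turn of the black ball knob, rad, 0 at the start, growing clockwise seen from above, up to 5. Stiff to turn: friction 0.17 N m, plus 0.008 N m per newton of load on the carabiner, so a grip of 30 N or more across the ball is wise; it stays where it is left while the load is in the green band. Taking up the slack and loading takes about 2.7 to 4 rad.
- knob_center (a point): Centre of the black ball, 50 mm in diameter, smooth and slippery (friction about 0.35): flat fingers hold it only across its widest part, at the height of this point; fingertips that close more than about 8 mm above or below it slide off. 109 mm above the slab, 59 mm above the bed, on a vertical steel stem 14 mm thick (collar 22 mm thick from 30 to 24 mm below the centre). It turns about the vertical through this point.
- load_needle (a joint): Orange load needle of the dial, rad, clockwise from its zero: 16 N of pull on the carabiner per rad. Zero while there is slack. Green band 0.5 to 1.25 (8 to 20 N), red marks from 1.7 (27 N). Below 0.1 while the carabiner only drags the anchor pin along; once that pin has seated it rises 2 rad per rad of the knob. Zero lies towards -x, +y of the tester, 45 degrees from each.
- snapgate: Bent aluminium snapgate carabiner, dull grey with a black gate, about 100 by 55 mm, 9 mm thick; origin at its middle on its underside. It may have changed places with the oval one. Not to be moved.
- nut_block: Brass block 40 by 50 by 24 mm with a thumb nut on a stud on top, 46 mm high overall; origin under its middle. Stands on the robot's side of the tester. Not to be moved.
- caddy: Orange open inspection caddy 140 by 220 mm, 55 mm high; origin under its middle. Stands beyond the tester. Not to be moved.

How it is judged:
On the way:
1. the oval carabiner lies flat on the bed around both pins, let go, with the needle still below the green band (x of anchor_pin in the frame of carabiner between -0.018 and 0.018 m and y of anchor_pin in the frame of carabiner between -0.044 and 0.044 m and x of draw_pin in the frame of carabiner between -0.018 and 0.018 m and y of draw_pin in the frame of carabiner between -0.044 and 0.044 m and z of carabiner in the frame of tester below 0.055 m and angle between carabiner's own z axis and vertical below 0.12 rad and linear speed of carabiner below 0.02 m/s and contact force between the fingers and carabiner below 0.3 N and value of joint load_needle below 0.4 rad), for 0.2 s.
At the end, for the whole second after the job is handed in: The oval carabiner lies flat on the bed (within 5 mm and 7 degrees) around both pins, pulled by both with more than 5 N, the needle at rest in the green band (0.5 to 1.25 rad), carabiner and knob let go (x of anchor_pin in the frame of carabiner between -0.018 and 0.018 m and y of anchor_pin in the frame of carabiner between -0.044 and 0.044 m and x of draw_pin in the frame of carabiner between -0.018 and 0.018 m and y of draw_pin in the frame of carabiner between -0.044 and 0.044 m and z of carabiner in the frame of tester below 0.055 m and angle between carabiner's own z axis and vertical below 0.12 rad and linear speed of carabiner below 0.02 m/s and value of joint load_needle between 0.5 and 1.25 rad and velocity of joint load_needle between -0.1 and 0.1 rad/s and contact force between carabiner and draw_pin above 5 N and contact force between carabiner and anchor_pin above 5 N and contact force between the fingers and tester below 0.3 N); the robot touches nothing.
It fails at once if the needle gets to the red marks (1.7 rad, 27 N): carabiner overloaded (value of joint load_needle above 1.7 rad).
It fails at once if the brass sliding pin or its dial carriage is pushed directly by the gripper or arm (over 10 N) (contact force between any of the fingers, the arm and carriage above 10 N).
It fails at once if the bent snapgate is moved by more than 15 mm (distance of snapgate from where it was at the start of the episode above 0.015 m).
It fails at once if the brass nut block is moved by more than 15 mm (distance of nut_block from where it was at the start of the episode above 0.015 m).
It fails at once if the orange caddy is moved by more than 15 mm (distance of caddy from where it was at the start of the episode above 0.015 m).
It also fails if it takes over 72 s, if anything falls off the work surface, if the arm or the gripper's body presses on something with over 40 N, if the wrist force passes 120 N, or if a joint passes its speed limit or range.

### The arm

A 6-joint arm with a two-finger parallel gripper is mounted at the origin on the work surface. World frame = base frame: x ahead of the robot, y to its left, z up, the work surface at z = 0. Lengths are in m, angles in rad, forces in N, time in s.
With the tool pointing down it reaches from about 0.25 to 0.775 m from the base axis. Payload 4 kg.
Tool frame: the origin (TCP) lies midway between the tips of the shut fingers; the grasp point (between the pads) lies 19 mm behind it (r.grip_depth is the distance from the TCP to the grasp point, in m); z points along the fingers, y is the direction in which the jaws open and shut (so a half turn about z gives the same grasp; the last joint's range is limited). The gripper opens to 94 mm and grips with 3 to 60 N. Pads are 16 mm wide; open, the fingers measure 119 mm over their backs; the gripper's body (75 mm by 177 mm) begins 78 mm behind the grasp point.
Start: joints at [-1.424, 0.087, 1.371, -0, 1.684, -0.103], TCP at [0.136, -0.533, 0.185] pointing down, gripper open.
Joint ranges: [-3.1, 3.1], [-0.76, 2.03], [0.27, 2.55], [-1.08, 4.22], [0.17, 2.65], [-2.57, 2.57]. Speed limits (rad/s): [2.79, 2.79, 3.14, 3.14, 3.14, 3.14].

### API

Orientations are given as a rotation vector (axis times angle).
In Python, from plant import r gives the robot as it stands.
- The arm moves only by the shell command python3 -m creep 'ROWS' [FORCE]. ROWS is JSON, a list that holds one entry, the list of rows, each a list of 5 numbers: the opening, from -1 (shut) to 1 (fully open), then the shift along the tool's x, y, z normalised to -1 to 1, where 1 is 0.08 m, then the turn about the tool's z normalised to -1 to 1, where 1 is 45 degrees. A call has exactly 10 rows; each row is the pose to reach, as a shift and turn from the pose measured when the call began, along the tool's axes at that moment; what a row does not reach only later rows make up. A row lasts 1/8 s, in which the tool goes at most 62.5 mm and 10.7 degrees, less where a joint would pass 70% of its speed; a pose out of reach is approached as far as the arm can. A call with a number of a shift or a turn outside -1 to 1 is refused whole. A call with a gripper value outside its range is refused whole. The fingers move at their own pace and stop on an object; FORCE is the grip in N (left out, the last holds). Time passes only in rows, so rows that repeat a pose let the fingers close, or fill a call up. It gives the time, the measured TCP pose, the force and the opening at its end, in the units of the state.
- r.get_obs(): the state, without advancing time (a new reading comes with each control period).
- r.read_camera(name): name is "scene" or "top"; returns the picture (384x512x3 uint8, red, green, blue); there is no depth.
- r.camera_info(name): a dict with "fovy" (degrees; the focal length in pixels is half the picture's height over the tangent of half this angle, whatever the lens; pixels are square), "cx", "cy" (the principal point, pixels), "dist_coeffs" ([k1, k2, p1, p2, k3] as OpenCV has them; the pictures are not rectified), "eye" and "attitude" of the camera in the world. Camera axes: x right, y up, looking along -z (the intrinsics and any distortion apply to the point x, -y, -z); pixel columns grow to the right and rows downward; lengths in m; the calibration is good to about 2 mm. A picture is of the moment at which its call begins. camera_info takes no time and is no camera call.
- r.close_job(): hands the job in, once; it reports no verdict.
The state is a dict: "time": time; "qpos": joint angles; "qd": joint speeds; "joint_efforts": joint torques, N m; "position": TCP position; "tcp_rot": TCP orientation; "wrist_force": force on the tool from outside, world axes, zero at the start; "wrist_torque": the same for the moment, N m; "grip_width": finger opening in m.
Only numpy, scipy, OpenCV 4.12 (cv2) and the standard library are available. Lean on these libraries where they do the work, as an engineer would, in place of code of your own. Each camera call takes 0.05 s, during which the arm holds its last target.

## Working session

There is one attempt and no reset: what is moved stays moved. The work goes in short steps, Python scripts to look and compute and a shell command to move; the robot and the scene stay as the last step left them, time stands still between calls to the robot, and variables do not carry over. Pictures are saved under pics/ and viewed, and the job is handed in when it is done.

```bash
ls; mkdir -p pics; python3 - <<'E'
from plant import r
import cv2
o=r.get_obs()
print({k:o[k] for k in('time','position','tcp_rot','grip_width','wrist_force')})
for n in("scene","top"):
    print(r.camera_info(n)); cv2.imwrite(f'pics/{n}0.png',r.read_camera(n)[:,:,::-1])
E
```

```text
pics
{'time': 0.0, 'position': array([ 0.13586013, -0.53235017,  0.18381635]), 'tcp_rot': array([-3.11496994e+00, -3.90991894e-01,  1.01280825e-04]), 'grip_width': 0.09410460372507293, 'wrist_force': array([ 0.02752162, -0.96561544,  0.10603462])}
{'fovy': 56.67755444787963, 'cx': 250.98337499436187, 'cy': 193.0004137881022, 'dist_coeffs': array([0.00895523, 0.        , 0.        , 0.        , 0.        ]), 'eye': array([ 1.1410994 , -0.09451809,  0.66705214]), 'attitude': array([0.64128616, 0.58465474, 1.35783691])}
{'fovy': 52.85610397206713, 'cx': 256.4097968133125, 'cy': 192.5860079666093, 'dist_coeffs': array([-0.01520639,  0.        ,  0.        ,  0.        ,  0.        ]), 'eye': array([ 0.45551023, -0.05773609,  1.04052827]), 'attitude': array([ 0.11060803, -0.07314584, -1.57944263])}
```

View pics/scene0.png

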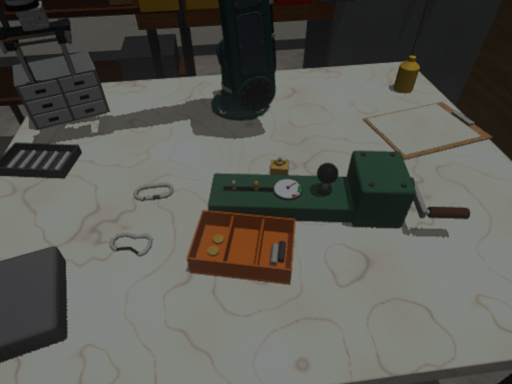

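View pics/top0.png

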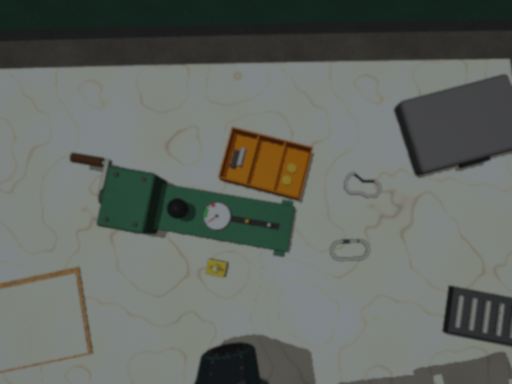

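```bash
cat > h.py <<'E'
import numpy as np,cv2
from scipy.spatial.transform import Rotation as R
from plant import r
def K(n):
    c=r.camera_info(n);f=192/np.tan(np.radians(c['fovy'])/2)
    return c,np.array([[f,0,c['cx']],[0,f,c['cy']],[0,0,1]]),R.from_rotvec(c['attitude']).as_matrix()
def pix2w(n,uv,z):
    c,k,A=K(n);p=cv2.undistortPoints(np.array([[uv]],float),k,c['dist_coeffs'])[0,0]
    d=A@np.array([p[0],-p[1],-1]);e=np.array(c['eye']);return e+d*(z-e[2])/d[2]
def w2pix(n,P):
    c,k,A=K(n);q=(np.atleast_2d(P)-c['eye'])@A;q=q*[1,-1,-1]
    return cv2.projectPoints(q.reshape(-1,1,3),np.zeros(3),np.zeros(3),k,c['dist_coeffs'])[0][:,0]
def crop(n,img,x0,y0,x1,y1,s,out):
    cv2.imwrite(out,cv2.resize(img[y0:y1,x0:x1,::-1],None,fx=s,fy=s,interpolation=cv2.INTER_CUBIC))
E
python3 - <<'E'
from h import *
im=cv2.imread('pics/top0.png')[:,:,::-1]
crop('top',im,150,170,310,270,5,'pics/t0a.png')
crop('top',im,310,160,410,270,5,'pics/t0b.png')
im=cv2.imread('pics/scene0.png')[:,:,::-1]
crop('scene',im,200,140,360,240,5,'pics/s0a.png')
E
```

```text
(no output)
```

View pics/t0a.png

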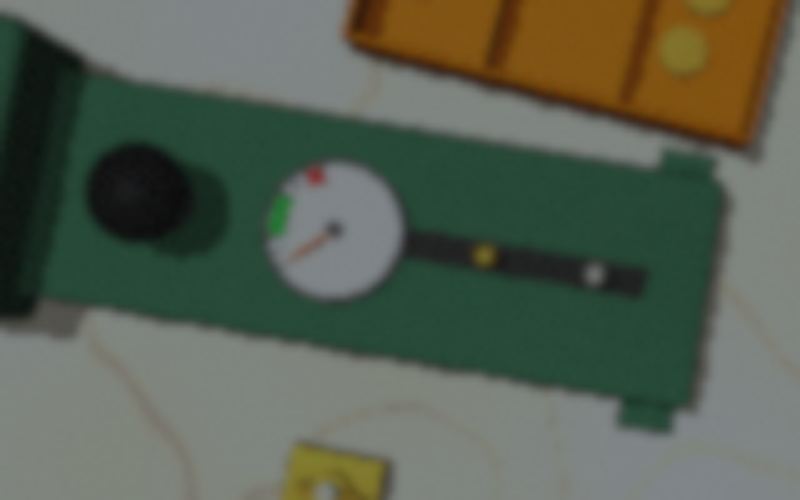

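View pics/t0b.png

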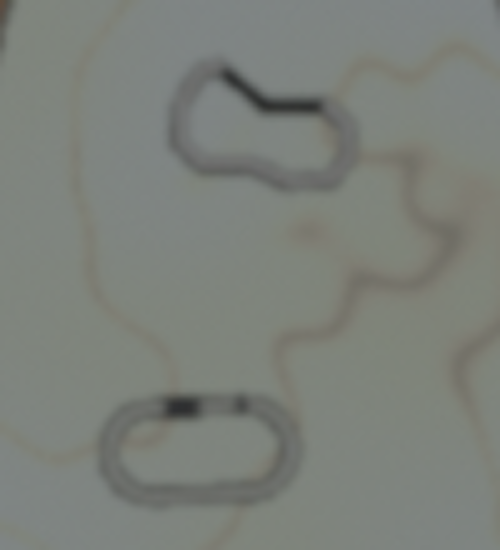

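View pics/s0a.png

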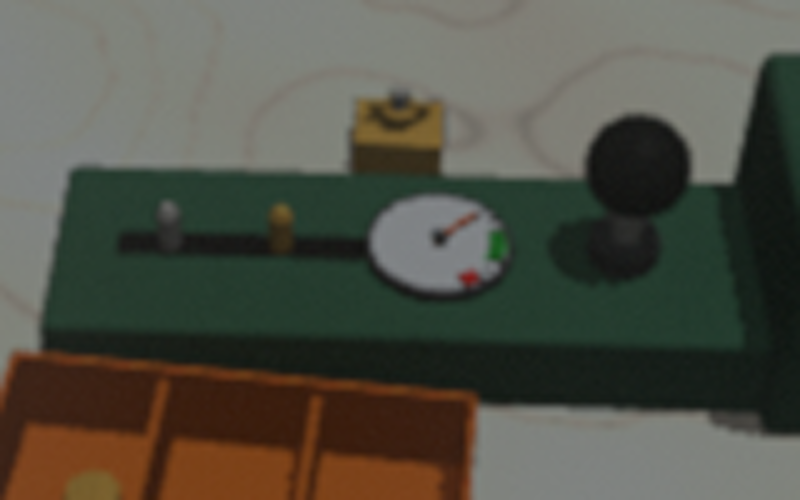

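```bash
python3 - <<'E'
from h import *
def P(n,x,y,x0,y0,z): return pix2w(n,((x+.5)/5-.5+x0,(y+.5)/5-.5+y0),z)
for nm,x,y,z in[('knob',138,192,.109),('dial',335,230,.058),('draw',485,256,.074),('anch',595,273,.074),('bedc1',725,185,.05),('bedc2',690,408,.05),('block',337,480,.03)]:
    print('top',nm,P('top',x,y,150,170,z).round(4))
for nm,x,y,z in[('knob',638,165,.109),('dial',440,240,.058),('draw',281,206,.075),('anch',169,203,.075)]:
    print('scene',nm,P('scene',x,y,200,140,z).round(4))
for nm,x,y,z in[('L',98,453,.005),('R',302,447,.005),('T',200,394,.005),('B',200,505,.005),('snapL',170,130,.004),('snapB',300,190,.004),('snapR',358,140,.004),('snapT',213,60,.004)]:
    print('top',nm,P('top',x,y,310,160,z).round(4))
im=cv2.imread('pics/top0.png')
h=cv2.cvtColor(im,cv2.COLOR_BGR2HSV)
m=(h[...,1]<60)&(h[...,2]>80);m=m.astype(np.uint8)
s=m[200:234,200:234];n,l,st,ce=cv2.connectedComponentsWithStats(s);print(st,ce+200)
# oval
g=cv2.cvtColor(im,cv2.COLOR_BGR2GRAY)[230:270,322:380]
print(np.median(g)); mm=(g<np.median(g)-14).astype(np.uint8)
n,l,st,ce=cv2.connectedComponentsWithStats(mm);i=1+st[1:,4].argmax();print(st[i],ce[i])
c=cv2.findContours((l==i).astype(np.uint8),cv2.RETR_EXTERNAL,cv2.CHAIN_APPROX_NONE)[0][0]
(cx,cy),wh,a=cv2.minAreaRect(c);print(cx+322,cy+230,wh,a)
bx=cv2.boxPoints(((cx,cy),wh,a))+[322,230]
for p in bx: print(pix2w('top',p,.005).round(4))
print(pix2w('top',(cx+322,cy+230),.005))
E
```

```text
top knob [0.5296 0.1569 0.109 ]
top dial [0.5131 0.0673 0.058 ]
top draw [ 0.4984 -0.01    0.074 ]
top anch [ 0.4893 -0.0649  0.074 ]
top bedc1 [ 0.5345 -0.1323  0.05  ]
top bedc2 [ 0.4214 -0.1123  0.05  ]
top block [0.3854 0.0695 0.03  ]
scene knob [0.5286 0.1568 0.109 ]
scene dial [0.514  0.0673 0.058 ]
scene draw [ 0.4967 -0.01    0.075 ]
scene anch [ 0.4868 -0.0646  0.075 ]
top L [ 0.4215 -0.2247  0.005 ]
top R [ 0.4236 -0.3321  0.005 ]
top T [ 0.452  -0.2795  0.005 ]
top B [ 0.3939 -0.2774  0.005 ]
top snapL [ 0.5934 -0.2688  0.004 ]
top snapB [ 0.5601 -0.3372  0.004 ]
top snapR [ 0.5867 -0.3694  0.004 ]
top snapT [ 0.6313 -0.2934  0.004 ]
[[  0   0  34  34 593]
 [  3   2  28  28 563]] [[215.90556492 216.91736931]
 [217.12611012 216.06039076]]
129.0
[  7   8  41  24 435] [27.63678161 19.39310345]
349.1146411895752 249.1781768798828 (22.86309242248535, 40.15494918823242) 86.98721313476562
[ 0.4514 -0.2236  0.005 ]
[ 0.4559 -0.3297  0.005 ]
[ 0.3962 -0.3304  0.005 ]
[ 0.3916 -0.225   0.005 ]
[ 0.42368643 -0.27719148  0.005     ]
```

```bash
cat >> h.py <<'E'
def go(x,y,z,yaw):
    "tool y heading yaw deg (mod 180)"
    o=r.get_obs();A=R.from_rotvec(o['tcp_rot']).as_matrix()
    d=A.T@(np.array([x,y,z])-o['position'])
    y0=np.degrees(np.arctan2(A[1,1],A[0,1]))
    t=-((yaw-y0+90)%180-90)
    print('t',round(o['time'],2),'pos',o['position'].round(4),'yaw',y0.round(1),'tilt',A[:,2].round(3),'q6',round(o['qpos'][5],3),'w',round(o['grip_width'],4),'F',o['wrist_force'].round(1))
    print('shift norm',(d/.08).round(3),'turn norm',round(t/45,3))
E
python3 -c "
from h import *
go(.4231,-.278,.10,2)"
```

```text
t 0.1 pos [ 0.1359 -0.5324  0.1839] yaw -75.7 tilt [-0.     0.002 -1.   ] q6 -0.103 w 0.0944 F [ 0.7  0.2 -0.6]
shift norm [ 4.265 -2.192  1.054] turn norm -1.726
```

```bash
python3 -m creep '[[[1,0.1,-0.05,0,0],[1,0.25,-0.13,0,0],[1,0.4,-0.2,0,0],[1,0.55,-0.28,0,0],[1,0.7,-0.35,0,0],[1,0.85,-0.43,0,0],[1,1,-0.5,0,0],[1,1,-0.5,0,0],[1,1,-0.5,0,0],[1,1,-0.5,0,0]]]' && python3 -m creep '[[[1,0.2,-0.1,0,-0.1],[1,0.4,-0.2,0,-0.2],[1,0.6,-0.3,0,-0.3],[1,0.8,-0.4,0,-0.4],[1,1,-0.5,0,-0.5],[1,1,-0.5,0,-0.6],[1,1,-0.5,0,-0.6],[1,1,-0.5,0,-0.6],[1,1,-0.5,0,-0.6],[1,1,-0.5,0,-0.6]]]'; python3 -c "
from h import *
go(.4231,-.278,.10,2)"
```

```text
time: 1.35
position: [0.2032, -0.4741, 0.1839]
tcp_rot: [-3.115, -0.39, 0.0]
wrist_force: [0.6, -0.0, -0.7]
grip_width: 0.0939
time: 2.6
position: [0.2707, -0.4158, 0.184]
tcp_rot: [-2.938, -1.106, -0.0]
wrist_force: [-0.6, -0.2, -0.2]
grip_width: 0.0942
t 2.6 pos [ 0.2707 -0.4158  0.184 ] yaw -48.8 tilt [-0.001  0.002 -1.   ] q6 -0.257 w 0.0942 F [-0.6 -0.2 -0.2]
shift norm [ 2.567 -0.037  1.052] turn norm -1.128
```

```bash
python3 -m creep '[[[1,0.2,0,0,-0.15],[1,0.4,0,0,-0.3],[1,0.6,0,0,-0.45],[1,0.8,0,0,-0.6],[1,1,0,0,-0.8],[1,1,0,0,-1],[1,1,0,0,-1],[1,1,0,0,-1],[1,1,0,0,-1],[1,1,0,0,-1]]]'; python3 -c "
from h import *
go(.4231,-.278,.10,2)"
```

```text
time: 3.85
position: [0.3307, -0.3632, 0.1841]
tcp_rot: [-2.293, -2.145, -0.002]
wrist_force: [-0.5, -0.1, -0.3]
grip_width: 0.094
t 3.85 pos [ 0.3307 -0.3632  0.1841] yaw -3.8 tilt [-0.001  0.002 -1.   ] q6 -0.881 w 0.094 F [-0.5 -0.1 -0.3]
shift norm [1.137 1.082 1.052] turn norm -0.129
```

```bash
python3 -m creep '[[[1,0.2,0.2,0.1,0],[1,0.4,0.4,0.2,-0.1],[1,0.6,0.6,0.3,-0.13],[1,0.8,0.8,0.4,-0.13],[1,1,1,0.6,-0.13],[1,1,1,0.8,-0.13],[1,1,1,0.9,-0.13],[1,1,1,0.9,-0.13],[1,1,1,0.9,-0.13],[1,1,1,0.9,-0.13]]]'; python3 - <<'E'
from h import *
im=r.read_camera('top');crop('top',im,290,160,420,280,5,'pics/t1.png')
im=r.read_camera('scene');crop('scene',im,60,120,260,270,4,'pics/s1.png')
go(.4231,-.278,.003,2)
E
```

```text
time: 5.1
position: [0.4159, -0.2891, 0.113]
tcp_rot: [-2.182, -2.259, -0.002]
wrist_force: [-0.5, 0.5, 0.4]
grip_width: 0.0939
t 5.2 pos [ 0.4159 -0.2889  0.1128] yaw 2.0 tilt [ 0.     0.001 -1.   ] q6 -0.755 w 0.094 F [-0.7 -0.5  0.1]
shift norm [0.132 0.094 1.372] turn norm 0.0
```

View pics/s1.png

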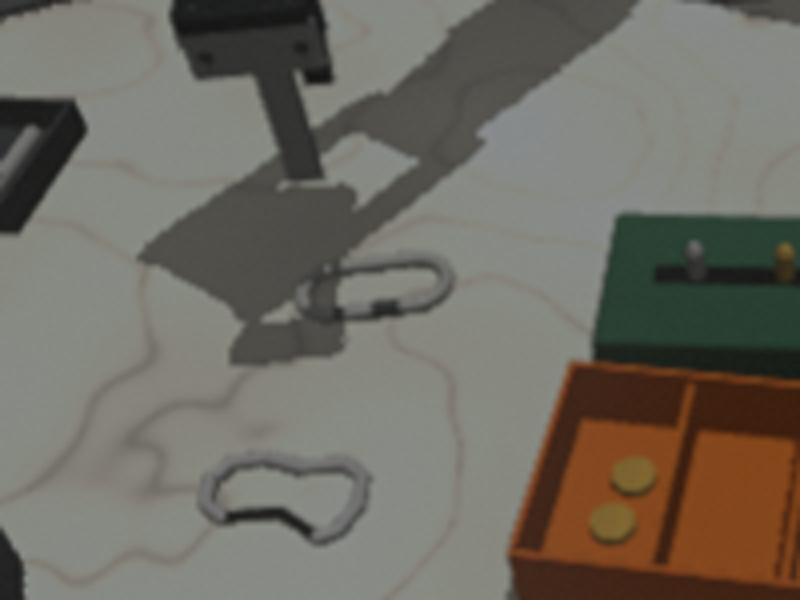

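View pics/t1.png

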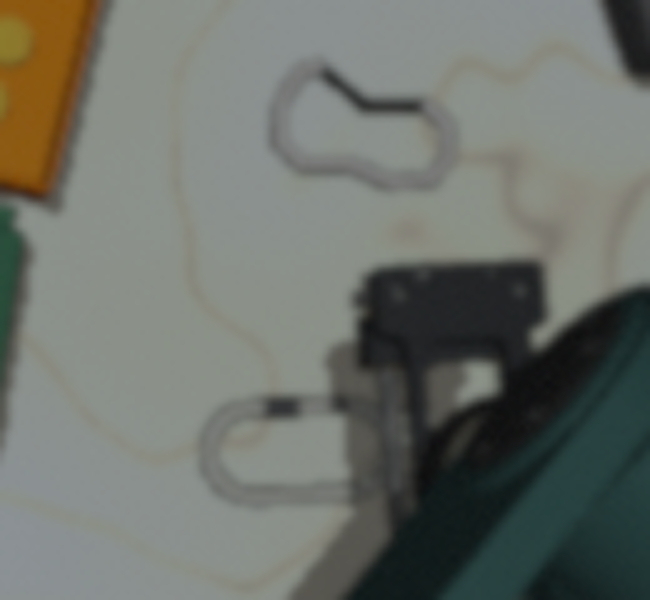

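```bash
python3 -m creep '[[[1,0.13,0.09,0.1,0],[1,0.13,0.09,0.25,0],[1,0.13,0.09,0.4,0],[1,0.13,0.09,0.55,0],[1,0.13,0.09,0.7,0],[1,0.13,0.09,0.8,0],[1,0.13,0.09,0.9,0],[1,0.13,0.09,1,0],[1,0.13,0.09,1,0],[1,0.13,0.09,1,0]]]'; python3 - <<'E'
from h import *
im=r.read_camera('scene');crop('scene',im,60,120,260,270,4,'pics/s2.png')
go(.4231,-.278,.003,2)
print(w2pix('scene',r.get_obs()['position']))
E
```

```text
time: 6.45
position: [0.423, -0.2784, 0.0331]
tcp_rot: [-2.182, -2.26, -0.002]
wrist_force: [-0.2, -0.6, 0.1]
grip_width: 0.094
t 6.5 pos [ 0.4231 -0.2784  0.0332] yaw 2.0 tilt [ 0.001  0.001 -1.   ] q6 -0.73 w 0.0943 F [-0.6  0.4 -0.8]
shift norm [ 0.005 -0.001  0.378] turn norm 0.0
[[151.15858648 183.42861593]]
```

View pics/s2.png

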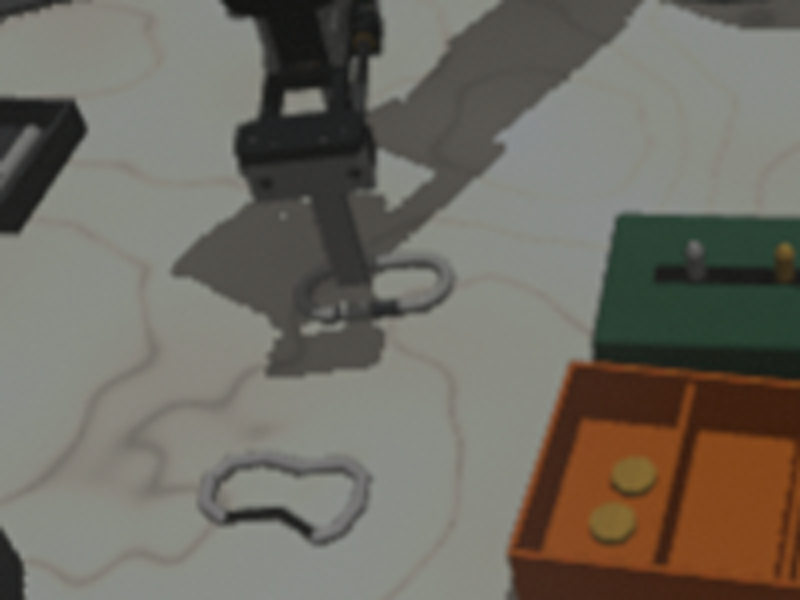

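```bash
python3 -m creep '[[[1,0,0,0.1,0],[1,0,0,0.2,0],[1,0,0,0.3,0],[1,0,0,0.37,0],[1,0,0,0.37,0],[-0.2,0,0,0.37,0],[-1,0,0,0.37,0],[-1,0,0,0.37,0],[-1,0,0,0.37,0],[-1,0,0,0.37,0]]]' 30;  python3 -m creep '[[[-1,0,0,0,0],[-1,0,0,0,0],[-1,0,0,-0.1,0],[-1,0,0,-0.25,0],[-1,0,0,-0.4,0],[-1,0,0,-0.6,0],[-1,0,0,-0.8,0],[-1,0,0,-1,0],[-1,0,0,-1,0],[-1,0,0,-1,0]]]'; python3 - <<'E'
from h import *
im=r.read_camera('scene');crop('scene',im,60,80,260,230,4,'pics/s3.png')
im=r.read_camera('top');crop('top',im,290,160,420,280,5,'pics/t3.png')
go(.4933,-.0374,.12,-10.3)
E
```

```text
time: 7.75
position: [0.4232, -0.2784, 0.0037]
tcp_rot: [2.182, 2.26, 0.002]
wrist_force: [0.6, -0.1, -0.4]
grip_width: 0.0478
time: 9.0
position: [0.4228, -0.2783, 0.0833]
tcp_rot: [-2.182, -2.26, -0.002]
wrist_force: [-0.2, 0.5, 0.8]
grip_width: 0.0006
t 9.1 pos [ 0.4226 -0.2781  0.0828] yaw 2.0 tilt [-0.     0.002 -1.   ] q6 -0.73 w 0.0007 F [-0.1  1.2  0.3]
shift norm [ 2.976  0.989 -0.46 ] turn norm 0.273
```

View pics/s3.png

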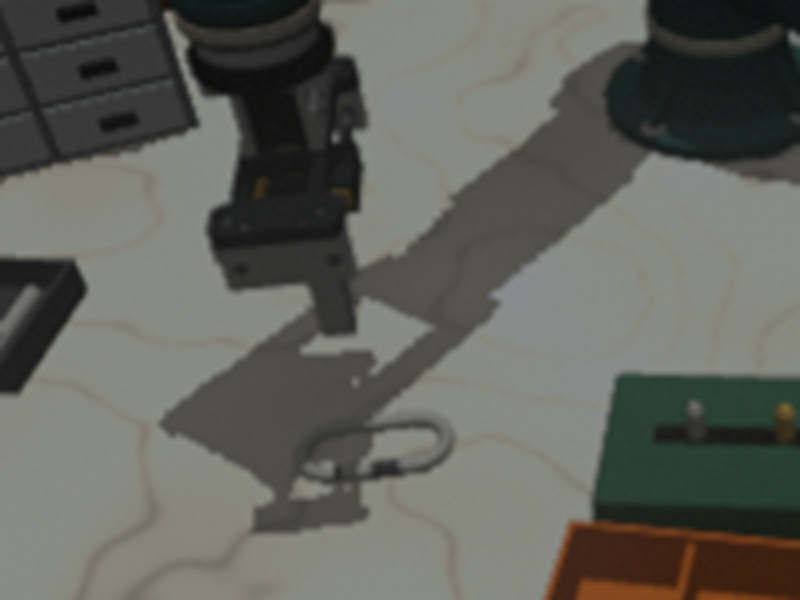

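View pics/t3.png

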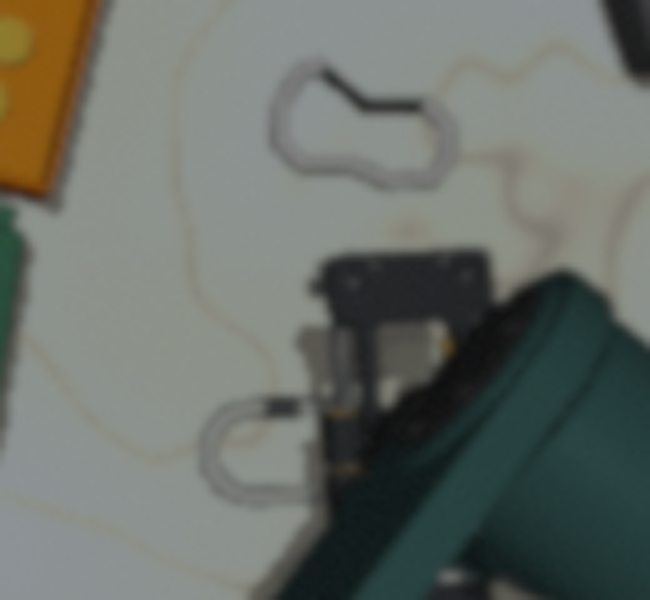

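```bash
python3 - <<'E'
from h import *
for z in (.033,.038,.043,.048):
    p=w2pix('scene',[[.4825,-.286,z],[.4825,-.270,z],[.47,-.278,z]]);print(z,((p-[60,120])*4+1.5).round(0).tolist())
print('closed s3')
for z in (.075,.08,.083,.086):
    p=w2pix('scene',[[.435,-.286,z],[.435,-.270,z],[.4227,-.278,z]]);print(z,((p-[60,80])*4+1.5).round(0).tolist())
E
python3 - <<'E'
import cv2
im=cv2.imread('pics/s2.png')[130:360,240:440];cv2.imwrite('pics/s2z.png',cv2.resize(im,None,fx=2.5,fy=2.5,interpolation=cv2.INTER_CUBIC)+20)
im=cv2.imread('pics/s3.png')[230:400,240:440];cv2.imwrite('pics/s3z.png',cv2.resize(im,None,fx=2.5,fy=2.5,interpolation=cv2.INTER_CUBIC)+20)
E
```

```text
0.033 [[347.0, 320.0], [373.0, 318.0], [361.0, 305.0]]
0.038 [[345.0, 315.0], [371.0, 312.0], [360.0, 299.0]]
0.043 [[343.0, 309.0], [369.0, 306.0], [358.0, 294.0]]
0.048 [[342.0, 303.0], [368.0, 301.0], [356.0, 288.0]]
closed s3
0.075 [[339.0, 380.0], [364.0, 378.0], [353.0, 367.0]]
0.08 [[337.0, 374.0], [363.0, 372.0], [351.0, 361.0]]
0.083 [[336.0, 371.0], [362.0, 369.0], [350.0, 357.0]]
0.086 [[335.0, 367.0], [361.0, 365.0], [349.0, 353.0]]
```

View pics/s2z.png

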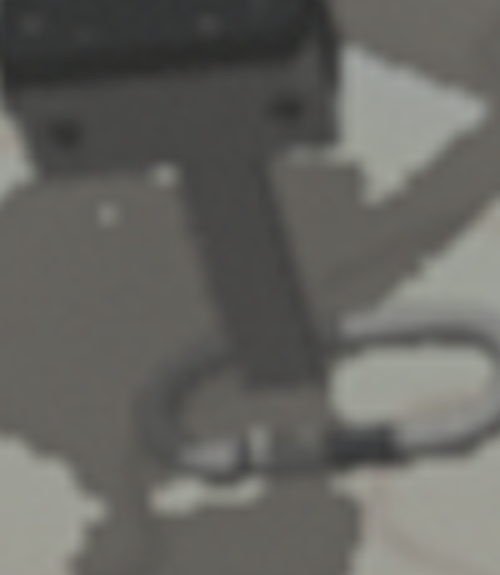

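View pics/s3z.png

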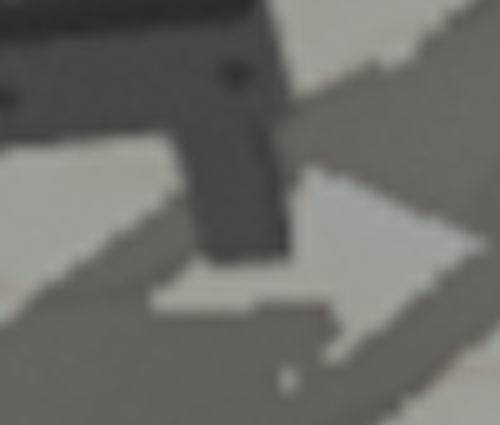

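```bash
python3 -m creep '[[[0.5,0,0,0.0,0],[0.5,0,0,0,0],[0.5,0,0,0.1,0],[0.5,0,0,0.2,0],[0.5,0,0,0.4,0],[0.5,0,0,0.6,0],[0.5,0,0,0.75,0],[0.5,0,0,0.9,0],[0.5,0,0,0.98,0],[0.5,0,0,0.98,0]]]' 30; python3 - <<'E'
from h import *
im=r.read_camera('scene');crop('scene',im,100,130,200,205,8,'pics/s4.png')
go(.4231,-.278,.003,2)
E
```

```text
time: 10.35
position: [0.4223, -0.2777, 0.0039]
tcp_rot: [-2.181, -2.258, -0.002]
wrist_force: [1.0, 0.8, -0.1]
grip_width: 0.0706
t 10.4 pos [ 0.4227 -0.278   0.0044] yaw 2.0 tilt [-0.     0.002 -1.   ] q6 -0.73 w 0.0707 F [ 0.7 -0.   0.5]
shift norm [-0.     0.005  0.018] turn norm 0.0
```

View pics/s4.png

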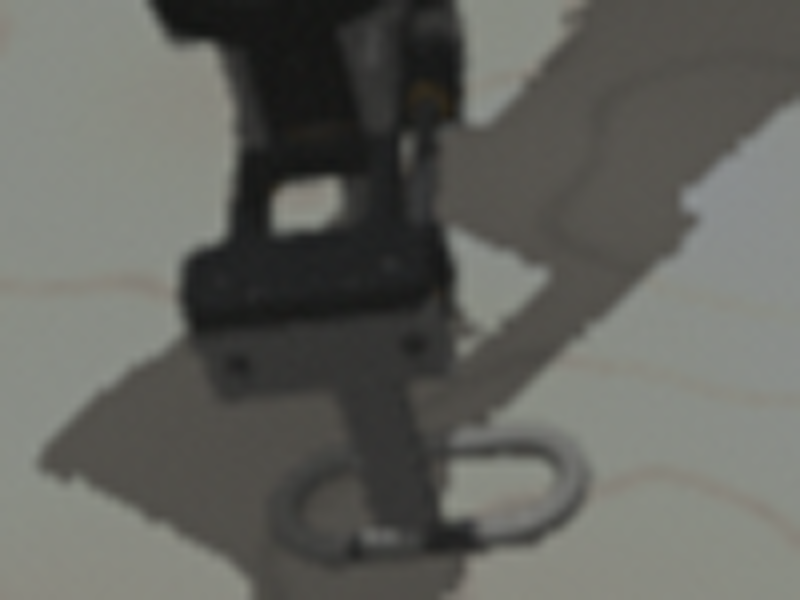

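```bash
python3 - <<'E'
from h import *
f=lambda p:((w2pix('scene',p)-[100,130])*8+3.5).round(0).tolist()
for x in(.458,.4705):
  for z in (.004,.01,.02,.03):print(x,z,f([[x,-.286,z],[x,-.270,z]]))
print('bar',f([[.446,-.278,.01],[.451,-.278,.005]]))
E
```

```text
0.458 0.004 [[400.0, 570.0], [450.0, 565.0]]
0.458 0.01 [[396.0, 557.0], [446.0, 553.0]]
0.458 0.02 [[390.0, 536.0], [440.0, 531.0]]
0.458 0.03 [[383.0, 514.0], [433.0, 509.0]]
0.4705 0.004 [[397.0, 597.0], [447.0, 593.0]]
0.4705 0.01 [[393.0, 585.0], [443.0, 580.0]]
0.4705 0.02 [[386.0, 563.0], [437.0, 558.0]]
0.4705 0.03 [[380.0, 541.0], [431.0, 536.0]]
bar [[424.0, 529.0], [426.0, 551.0]]
```

```bash
python3 -m creep '[[[0.5,0,0,0.02,0],[0.5,0,0,0.04,0],[0.5,0,0,0.06,0],[0.5,0,0,0.06,0],[0.5,0,0,0.06,0],[0.5,0,0,0.06,0],[0.5,0,0,0.06,0],[0.5,0,0,0.06,0],[0.5,0,0,0.06,0],[0.5,0,0,0.06,0]]]' 30; python3 - <<'E'
from h import *
im=r.read_camera('scene');crop('scene',im,100,130,200,205,8,'pics/s5.png')
go(.4231,-.278,.003,2)
E
```

```text
time: 11.65
position: [0.4226, -0.278, -0.0004]
tcp_rot: [-2.181, -2.259, -0.002]
wrist_force: [0.5, -0.9, -0.4]
grip_width: 0.0706
t 11.7 pos [ 4.226e-01 -2.780e-01 -4.000e-04] yaw 2.0 tilt [-0.     0.002 -1.   ] q6 -0.73 w 0.0706 F [ 0.5 -0.4  0.1]
shift norm [-0.     0.006 -0.042] turn norm 0.0
```

View pics/s5.png

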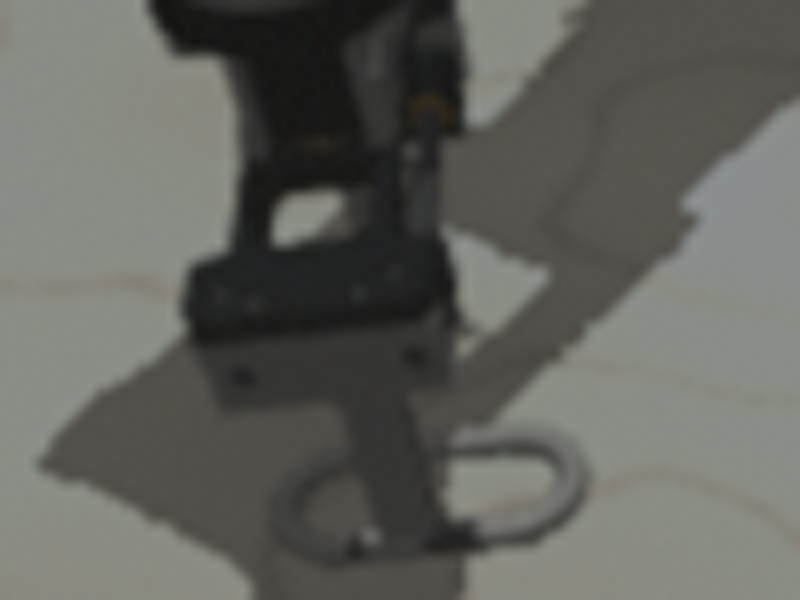

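```bash
python3 -m creep '[[[0.5,0,0,0.02,0],[0.5,0,0,0.04,0],[0.5,0,0,0.06,0],[0.5,0,0,0.08,0],[0.5,0,0,0.1,0],[0.5,0,0,0.12,0],[0.5,0,0,0.12,0],[0.5,0,0,0.12,0],[0.5,0,0,0.12,0],[0.5,0,0,0.12,0]]]' 30; python3 - <<'E'
from h import *
im=r.read_camera('scene');crop('scene',im,100,130,200,205,8,'pics/s6.png')
go(.4231,-.278,.003,2)
E
```

```text
time: 12.95
position: [0.4227, -0.278, -0.0099]
tcp_rot: [-2.181, -2.259, -0.002]
wrist_force: [-0.4, 0.4, -0.9]
grip_width: 0.0709
t 13.0 pos [ 0.4227 -0.278  -0.0099] yaw 2.0 tilt [-0.     0.002 -1.   ] q6 -0.73 w 0.0705 F [ 1.1  0.4 -0.2]
shift norm [-0.     0.005 -0.162] turn norm 0.0
```

View pics/s6.png

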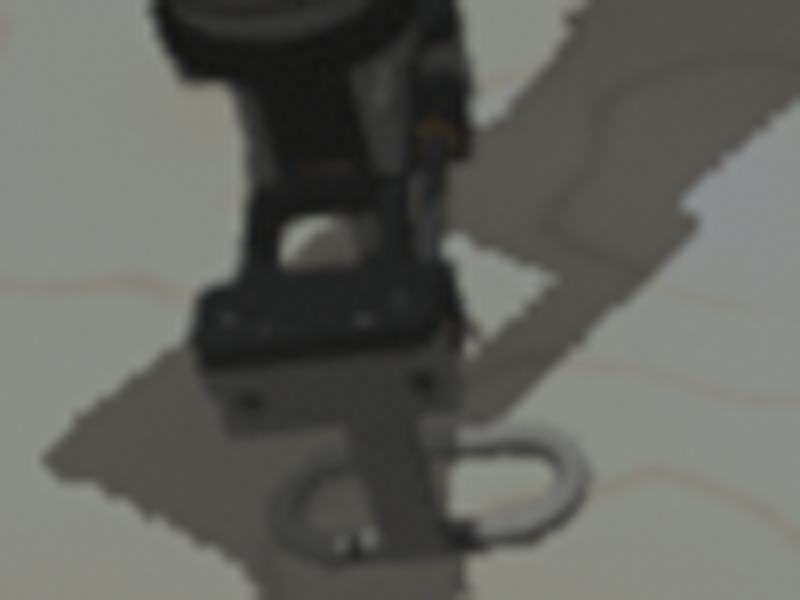

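```bash
python3 -m creep '[[[0.5,0,0,0.02,0],[0.5,0,0,0.04,0],[0.5,0,0,0.06,0],[0.5,0,0,0.08,0],[0.5,0,0,0.1,0],[0.5,0,0,0.1,0],[0.5,0,0,0.1,0],[0.5,0,0,0.1,0],[0.5,0,0,0.1,0],[0.5,0,0,0.1,0]]]' 30; python3 - <<'E'
from h import *
im=r.read_camera('scene');crop('scene',im,100,130,200,205,8,'pics/s7.png')
go(.4231,-.278,.003,2)
E
```

```text
time: 14.25
position: [0.4227, -0.278, -0.0179]
tcp_rot: [-2.181, -2.259, -0.002]
wrist_force: [0.0, -0.1, -0.3]
grip_width: 0.0702
t 14.3 pos [ 0.4227 -0.278  -0.0179] yaw 2.0 tilt [-0.     0.002 -1.   ] q6 -0.73 w 0.0706 F [ 0.4  0.1 -0.1]
shift norm [ 0.     0.005 -0.261] turn norm 0.0
```

View pics/s7.png

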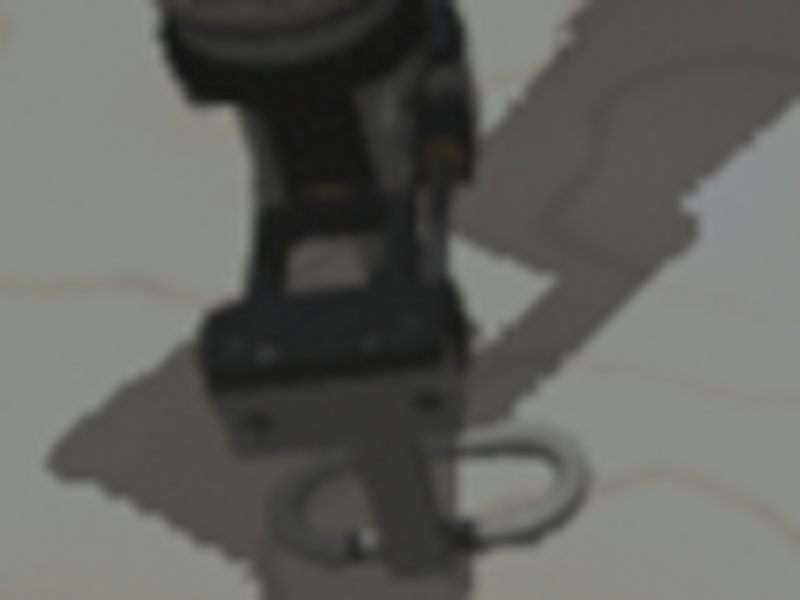

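```bash
python3 -m creep '[[[0.5,0,0,0.02,0],[0.5,0,0,0.04,0],[0.5,0,0,0.06,0],[0.5,0,0,0.08,0],[0.5,0,0,0.08,0],[0.5,0,0,0.08,0],[0.5,0,0,0.08,0],[0.5,0,0,0.08,0],[0.5,0,0,0.08,0],[0.5,0,0,0.08,0]]]' 30; python3 - <<'E'
from h import *
im=r.read_camera('scene');crop('scene',im,100,130,200,205,8,'pics/s8.png')
go(.4231,-.278,.003,2)
E
```

```text
time: 15.55
position: [0.4228, -0.2781, -0.0204]
tcp_rot: [-2.181, -2.26, -0.001]
wrist_force: [-6.0, 4.7, 20.3]
grip_width: 0.0707
t 15.6 pos [ 0.4228 -0.2781 -0.0204] yaw 2.0 tilt [ 0.     0.001 -1.   ] q6 -0.73 w 0.0704 F [-7.   6.4 19.6]
shift norm [ 0.002  0.004 -0.292] turn norm 0.0
```

View pics/s8.png

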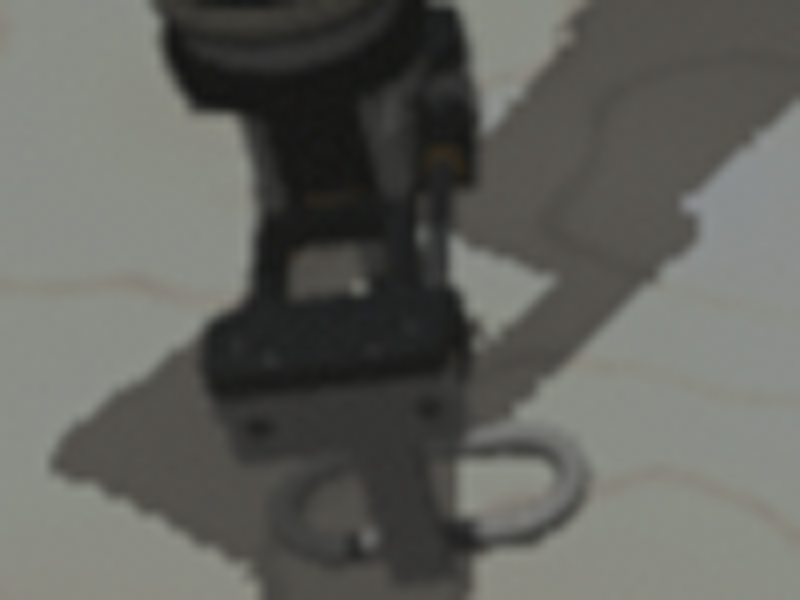

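```bash
python3 -m creep '[[[0.5,0,0,-0.03,0],[0.5,0,0,-0.03,0],[0,0,0,-0.03,0],[-0.3,0,0,-0.03,0],[-1,0,0,-0.03,0],[-1,0,0,-0.03,0],[-1,0,0,-0.03,0],[-1,0,0,-0.03,0],[-1,0,0,-0.03,0],[-1,0,0,-0.03,0]]]' 30;python3 - <<'E'
from h import *
go(.4231,-.278,.003,2)
E
```

```text
time: 16.85
position: [0.4228, -0.2781, -0.0179]
tcp_rot: [-2.181, -2.26, -0.001]
wrist_force: [-0.1, -0.2, -1.3]
grip_width: 0.0547
t 16.85 pos [ 0.4228 -0.2781 -0.0179] yaw 2.0 tilt [ 0.     0.001 -1.   ] q6 -0.73 w 0.0547 F [-0.1 -0.2 -1.3]
shift norm [ 0.002  0.003 -0.262] turn norm 0.0
```

```bash
python3 -m creep '[[[-1,0,0,-0.05,0],[-1,0,0,-0.15,0],[-1,0,0,-0.3,0],[-1,0,0,-0.45,0],[-1,0,0,-0.6,0],[-1,0,0,-0.75,0],[-1,0,0,-0.9,0],[-1,0,0,-1,0],[-1,0,0,-1,0],[-1,0,0,-1,0]]]' && python3 -m creep '[[[-1,0.05,0.02,-0.1,0],[-1,0.15,0.05,-0.2,0.05],[-1,0.3,0.1,-0.25,0.1],[-1,0.45,0.15,-0.25,0.15],[-1,0.6,0.2,-0.25,0.2],[-1,0.75,0.25,-0.25,0.27],[-1,0.9,0.3,-0.25,0.27],[-1,1,0.33,-0.25,0.27],[-1,1,0.33,-0.25,0.27],[-1,1,0.33,-0.25,0.27]]]';python3 - <<'E'
from h import *
im=r.read_camera('scene');crop('scene',im,60,70,260,220,4,'pics/s9.png')
im=r.read_camera('top');crop('top',im,270,140,400,260,5,'pics/t9.png')
go(.4933,-.0374,.082,-10.3)
E
```

```text
time: 18.1
position: [0.4225, -0.278, 0.0616]
tcp_rot: [-2.181, -2.259, -0.001]
wrist_force: [-0.3, 0.1, -0.7]
grip_width: 0.0549
time: 19.35
position: [0.4461, -0.1973, 0.0817]
tcp_rot: [-2.407, -2.016, -0.0]
wrist_force: [-0.0, -0.2, -1.6]
grip_width: 0.055
t 19.45 pos [ 0.446  -0.1975  0.0817] yaw -10.2 tilt [-0.001  0.002 -1.   ] q6 -0.357 w 0.055 F [ 1.1  0.5 -1.7]
shift norm [ 2.074e+00  2.290e-01 -1.000e-03] turn norm 0.003
```

View pics/s9.png

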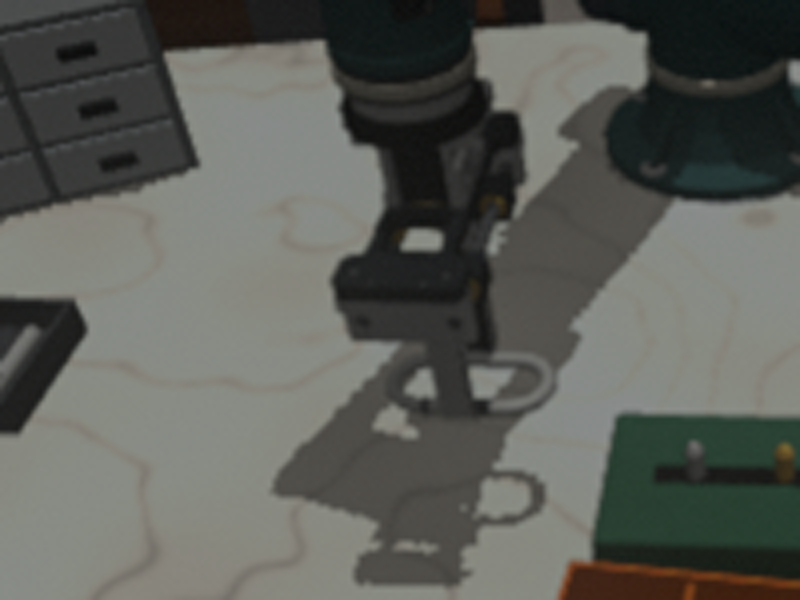

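View pics/t9.png

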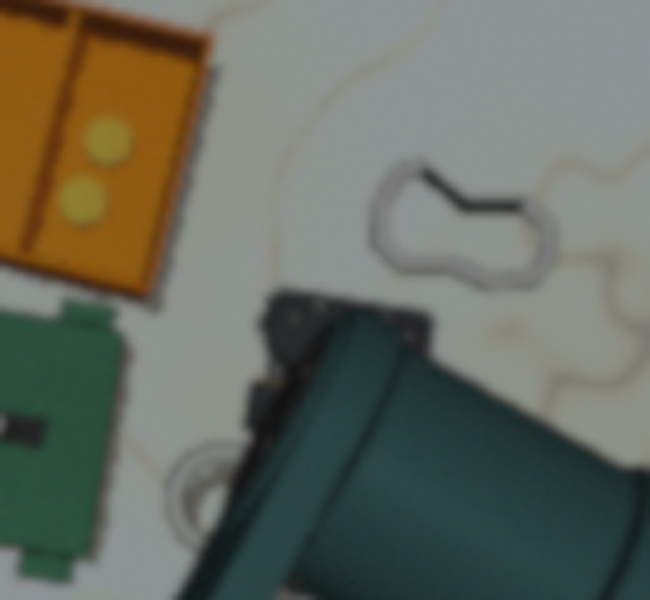

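```bash
python3 -m creep '[[[-1,0.05,0.02,0,0],[-1,0.15,0.04,0,0],[-1,0.3,0.06,0,0],[-1,0.45,0.08,0,0],[-1,0.6,0.1,0,0],[-1,0.75,0.12,0,0],[-1,0.9,0.12,0,0],[-1,1,0.12,0,0],[-1,1,0.12,0,0],[-1,1,0.12,0,0]]]' && python3 -m creep '[[[-1,0.05,0.02,0,0],[-1,0.15,0.04,0,0],[-1,0.3,0.06,0,0],[-1,0.45,0.08,0,0],[-1,0.6,0.1,0,0],[-1,0.75,0.12,0,0],[-1,0.9,0.12,0,0],[-1,1,0.12,0,0],[-1,1,0.12,0,0],[-1,1,0.12,0,0]]]';python3 - <<'E'
from h import *
im=r.read_camera('scene');crop('scene',im,160,80,320,200,5,'pics/s10.png')
go(.4933,-.0374,.082,-10.3)
E
```

```text
time: 20.7
position: [0.4695, -0.1207, 0.0818]
tcp_rot: [-2.408, -2.015, -0.0]
wrist_force: [0.3, 1.0, -1.6]
grip_width: 0.0547
time: 21.95
position: [0.4931, -0.0438, 0.0819]
tcp_rot: [-2.409, -2.015, 0.0]
wrist_force: [-0.1, -0.5, -0.8]
grip_width: 0.0546
t 22.0 pos [ 0.493  -0.0439  0.0819] yaw -10.2 tilt [-0.001  0.001 -1.   ] q6 -0.026 w 0.0545 F [-0.6 -0.1 -1.8]
shift norm [ 0.081 -0.011 -0.001] turn norm 0.003
```

View pics/s10.png

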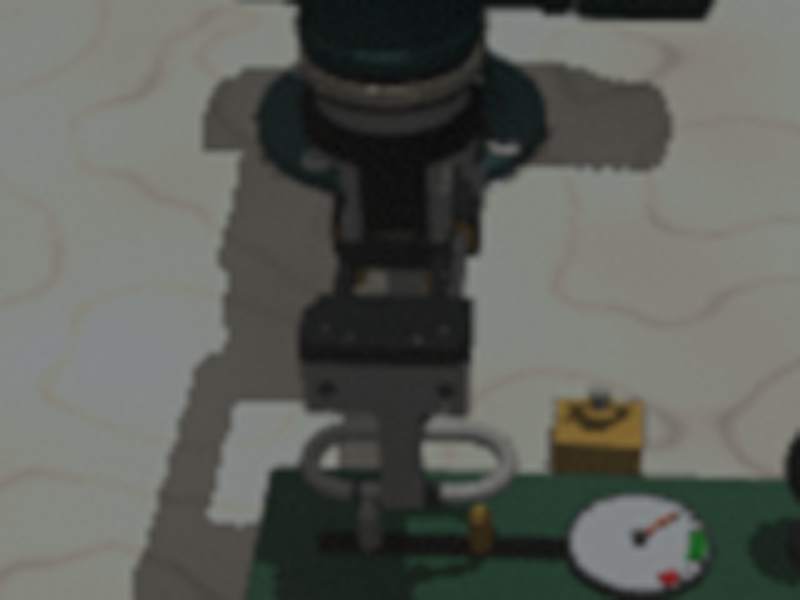

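```bash
python3 - <<'E'
from h import *
f=lambda x,y,z:pix2w('scene',((x+.5)/5-.5+160,(y+.5)/5-.5+80),z).round(4)
a=f(303,463,.105);b=f(517,463,.105);print(a,b,(a+b)/2,b-a)
print(f(369,505,.074),f(481,508,.074))
E
```

```text
[ 0.4869 -0.0951  0.105 ] [0.5013 0.007  0.105 ] [ 0.4941  -0.04405  0.105  ] [0.0144 0.1021 0.    ]
[ 0.4871 -0.0647  0.074 ] [ 0.497 -0.01   0.074]
```

```bash
python3 -m creep '[[[-1,0.04,0,0,0],[-1,0.08,0,0.02,0],[-1,0.08,0,0.1,0],[-1,0.08,0,0.2,0],[-1,0.08,0,0.3,0],[-1,0.08,0,0.4,0],[-1,0.08,0,0.5,0],[-1,0.08,0,0.57,0],[-1,0.08,0,0.61,0],[-1,0.08,0,0.61,0]]]' ;python3 - <<'E'
from h import *
im=r.read_camera('scene');crop('scene',im,160,80,320,200,5,'pics/s11.png')
go(.4933,-.0374,.0321,-10.3)
E
```

```text
time: 23.25
position: [0.494, -0.0376, 0.0329]
tcp_rot: [-2.409, -2.014, 0.0]
wrist_force: [0.3, -0.4, -2.0]
grip_width: 0.0551
t 23.3 pos [ 0.4942 -0.0376  0.0332] yaw -10.2 tilt [-0.001  0.001 -1.   ] q6 -0.013 w 0.0551 F [-0.   0.9 -1.8]
shift norm [ 0.    -0.012  0.014] turn norm 0.003
```

View pics/s11.png

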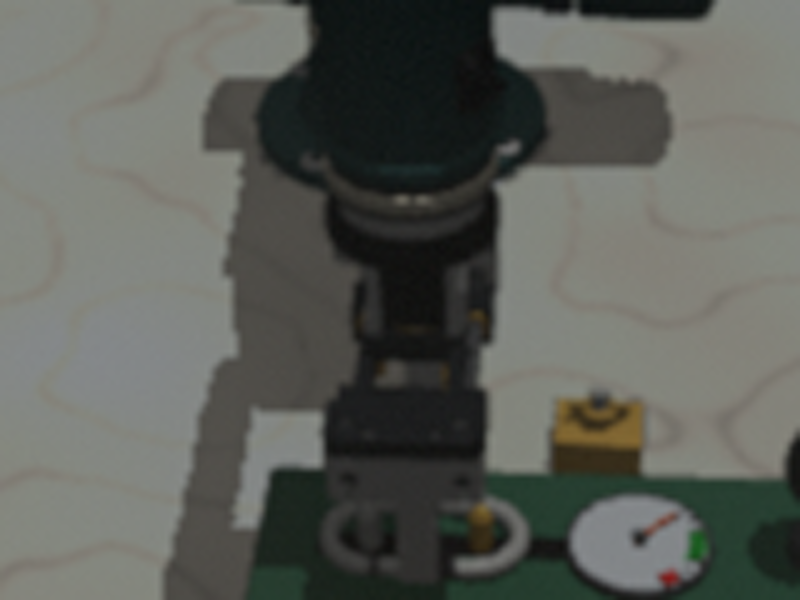

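```bash
python3 -m creep '[[[-1,0,0,0.015,0],[-1,0,0,0.015,0],[0.3,0,0,0.015,0],[0.5,0,0,0.015,0],[0.5,0,0,0.015,0],[0.5,0,0,0,0],[0.5,0,0,-0.2,0],[0.5,0,0,-0.5,0],[0.5,0,0,-0.8,0],[0.5,0,0,-1,0]]]' 45;python3 - <<'E'
from h import *
im=r.read_camera('scene');crop('scene',im,160,110,320,230,5,'pics/s12.png')
im=r.read_camera('top');crop('top',im,150,150,310,270,5,'pics/t12.png')
go(.529,.1568,.12,76.5)
E
```

```text
time: 24.55
position: [0.4952, -0.0378, 0.1157]
tcp_rot: [2.409, 2.015, 0.003]
wrist_force: [-0.3, 0.2, -0.2]
grip_width: 0.0704
t 24.65 pos [ 0.496  -0.038   0.1162] yaw -10.2 tilt [ 0.005 -0.    -1.   ] q6 -0.013 w 0.0706 F [-0.2 -0.2  0. ]
shift norm [ 2.469 -0.024 -0.046] turn norm -1.926
```

View pics/s12.png

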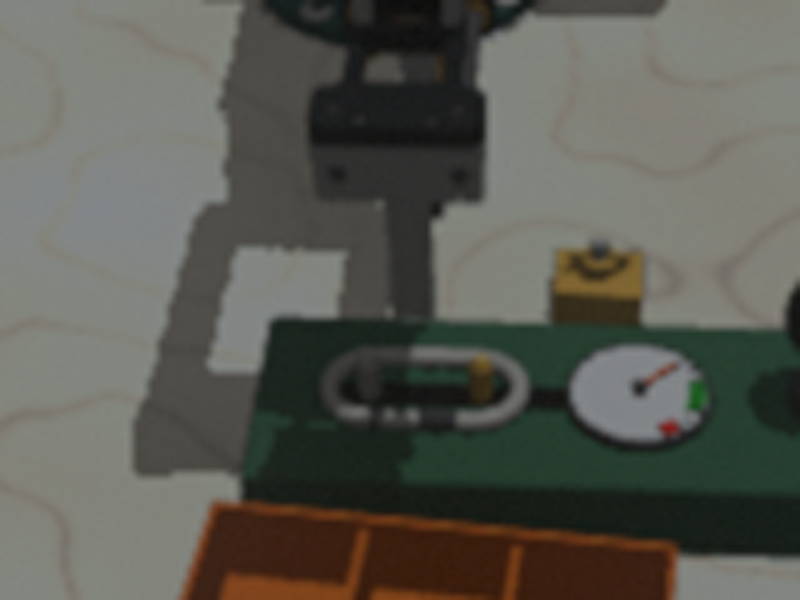

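View pics/t12.png

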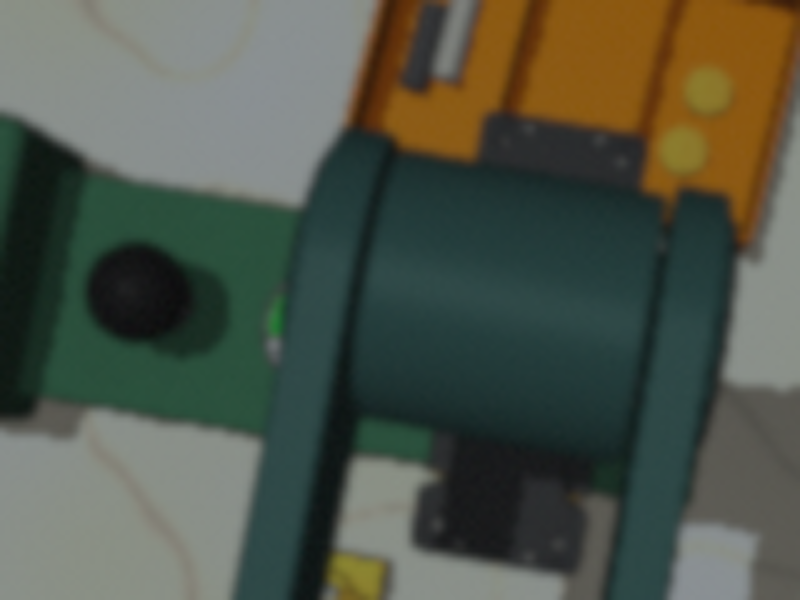

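```bash
python3 -m creep '[[[0.5,0.05,0,-0.1,-0.1],[0.5,0.15,0,-0.2,-0.25],[0.5,0.3,0,-0.3,-0.4],[0.5,0.45,0,-0.4,-0.6],[0.5,0.6,0,-0.4,-0.8],[0.5,0.75,0,-0.4,-1],[0.5,0.9,0,-0.4,-1],[0.5,1,0,-0.4,-1],[0.5,1,0,-0.4,-1],[0.5,1,0,-0.4,-1]]]';python3 - <<'E'
from h import *
go(.529,.1568,.15,136.5)
E
```

```text
time: 25.9
position: [0.5099, 0.0406, 0.1481]
tcp_rot: [1.454, 2.78, 0.003]
wrist_force: [0.1, -0.1, 0.4]
grip_width: 0.0706
t 25.9 pos [0.5099 0.0406 0.1481] yaw 34.8 tilt [ 0.004 -0.    -1.   ] q6 -0.638 w 0.0706 F [ 0.1 -0.1  0.4]
shift norm [ 1.057  1.025 -0.023] turn norm 1.739
```

```bash
python3 -m creep '[[[0.5,0.05,0.05,0,-0.1],[0.5,0.15,0.15,0,-0.25],[0.5,0.3,0.3,0,-0.4],[0.5,0.45,0.45,0,-0.6],[0.5,0.6,0.6,0,-0.8],[0.5,0.75,0.75,0,-1],[0.5,0.9,0.9,0,-1],[0.5,1,1,0,-1],[0.5,1,1,0,-1],[0.5,1,1,0,-1]]]';python3 - <<'E'
from h import *
go(.529,.1568,.15,120)
E
```

```text
time: 27.15
position: [0.53, 0.1515, 0.1482]
tcp_rot: [0.281, 3.125, -0.001]
wrist_force: [0.2, -0.5, -0.3]
grip_width: 0.0704
t 27.15 pos [0.53   0.1515 0.1482] yaw 79.7 tilt [ 0.004 -0.001 -1.   ] q6 -1.215 w 0.0704 F [ 0.2 -0.5 -0.3]
shift norm [ 0.024  0.062 -0.023] turn norm -0.895
```

```bash
python3 -m creep '[[[0.7,0.02,0.06,0,-0.2],[0.7,0.02,0.06,0,-0.4],[0.7,0.02,0.06,0,-0.6],[0.7,0.02,0.06,0,-0.8],[0.7,0.02,0.06,0,-1],[0.7,0.02,0.06,0,-1],[0.7,0.02,0.06,0.1,-1],[0.7,0.02,0.06,0.2,-1],[0.7,0.02,0.06,0.3,-1],[0.7,0.02,0.06,0.4,-1]]]';python3 - <<'E'
from h import *
im=r.read_camera('scene');crop('scene',im,240,60,400,180,5,'pics/s13.png')
go(.529,.1568,.0755,124.7)
E
```

```text
time: 28.4
position: [0.5292, 0.1565, 0.1152]
tcp_rot: [-0.936, 2.996, -0.003]
wrist_force: [-0.1, -0.3, 0.1]
grip_width: 0.08
t 28.45 pos [0.5285 0.1564 0.114 ] yaw 124.7 tilt [ 0.001 -0.001 -1.   ] q6 -1.991 w 0.0799 F [-1.4  0.2 -0.3]
shift norm [-0.009  0.002  0.481] turn norm 0.0
```

View pics/s13.png

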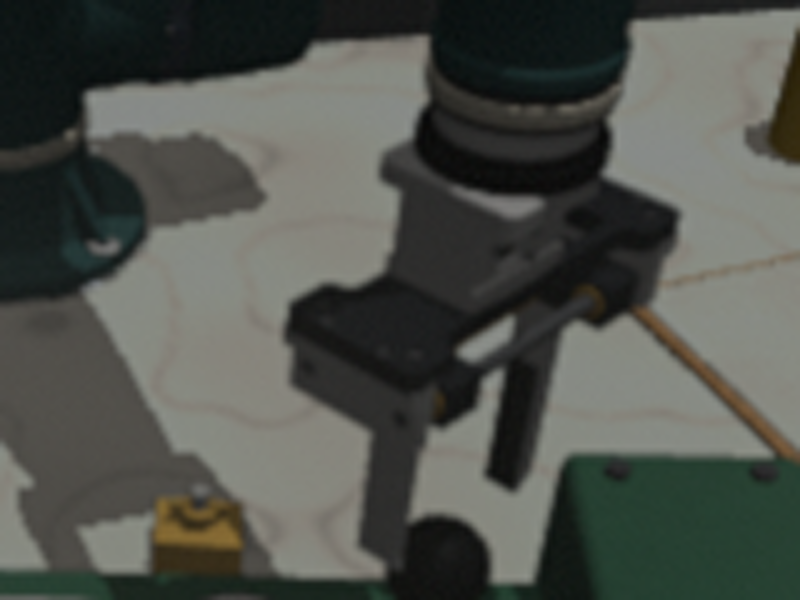

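```bash
python3 -m creep '[[[0.7,0,0,0.1,0],[0.7,0,0,0.2,0],[0.7,0,0,0.3,0],[0.7,0,0,0.4,0],[0.7,0,0,0.5,0],[0.7,0,0,0.5,0],[-1,0,0,0.5,0],[-1,0,0,0.5,0],[-1,0,0,0.5,0],[-1,0,0,0.5,0]]]' 45;python3 - <<'E'
from h import *
go(.529,.1568,.0755,124.7)
E
```

```text
time: 29.7
position: [0.5285, 0.1566, 0.0743]
tcp_rot: [-0.937, 2.997, -0.002]
wrist_force: [-0.2, 1.0, 0.7]
grip_width: 0.0487
t 29.7 pos [0.5285 0.1566 0.0743] yaw 124.7 tilt [ 0.002 -0.001 -1.   ] q6 -1.991 w 0.0487 F [-0.2  1.   0.7]
shift norm [-0.006 -0.002 -0.015] turn norm 0.0
```

```bash
python3 -m creep '[[[-1,0,0,0,0],[-1,0,0,0,0.1],[-1,0,0,0,0.25],[-1,0,0,0,0.4],[-1,0,0,0,0.55],[-1,0,0,0,0.7],[-1,0,0,0,0.85],[-1,0,0,0,1],[-1,0,0,0,1],[-1,0,0,0,1]]]' 45;python3 - <<'E'
from h import *
im=r.read_camera('scene');crop('scene',im,200,90,360,210,5,'pics/s14.png')
go(.529,.1568,.0755,79.7)
E
```

```text
time: 30.95
position: [0.5283, 0.1577, 0.0743]
tcp_rot: [0.279, 3.128, 0.002]
wrist_force: [-1.2, 5.9, 0.6]
grip_width: 0.0484
t 31.0 pos [0.5283 0.1577 0.0743] yaw 79.8 tilt [ 0.001  0.001 -1.   ] q6 -1.207 w 0.0484 F [-1.3  5.2 -0.1]
shift norm [-0.01  -0.009 -0.015] turn norm 0.002
```

View pics/s14.png

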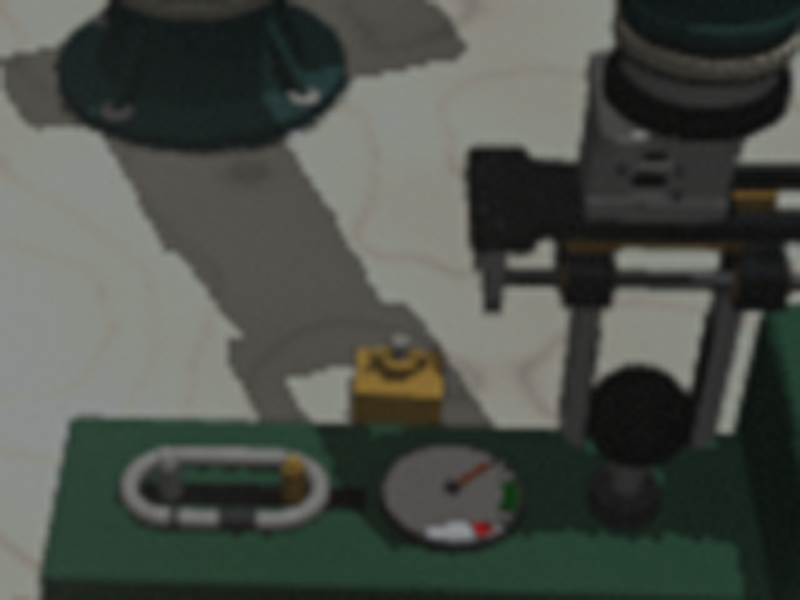

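```bash
python3 -m creep '[[[-1,0,-0.01,0,0.1],[-1,0,-0.01,0,0.2],[-1,0,-0.01,0,0.35],[-1,0,-0.01,0,0.5],[-1,0,-0.01,0,0.65],[-1,0,-0.01,0,0.8],[-1,0,-0.01,0,0.9],[-1,0,-0.01,0,1],[-1,0,-0.01,0,1],[-1,0,-0.01,0,1]]]' && python3 -m creep '[[[-1,0,0,0,0.1],[-1,0,0,0,0.2],[-1,0,0,0,0.35],[-1,0,0,0,0.5],[-1,0,0,0,0.65],[-1,0,0,0,0.8],[-1,0,0,0,0.9],[-1,0,0,0,1],[-1,0,0,0,1],[-1,0,0,0,1]]]' ;python3 - <<'E'
from h import *
im=r.read_camera('scene');crop('scene',im,200,90,360,210,5,'pics/s15.png')
go(.529,.1568,.0755,-10)
E
```

```text
time: 32.25
position: [0.5289, 0.1586, 0.0743]
tcp_rot: [1.453, 2.785, 0.009]
wrist_force: [1.0, 7.4, -0.6]
grip_width: 0.0485
time: 33.5
position: [0.53, 0.1589, 0.0743]
tcp_rot: [-2.406, -2.019, -0.012]
wrist_force: [2.9, 3.3, -2.6]
grip_width: 0.0485
t 33.55 pos [0.53   0.1589 0.0743] yaw -10.0 tilt [ 0.005  0.006 -1.   ] q6 0.36 w 0.0489 F [ 3.7  3.  -2. ]
shift norm [-0.028 -0.008 -0.015] turn norm -0.0
```

View pics/s15.png

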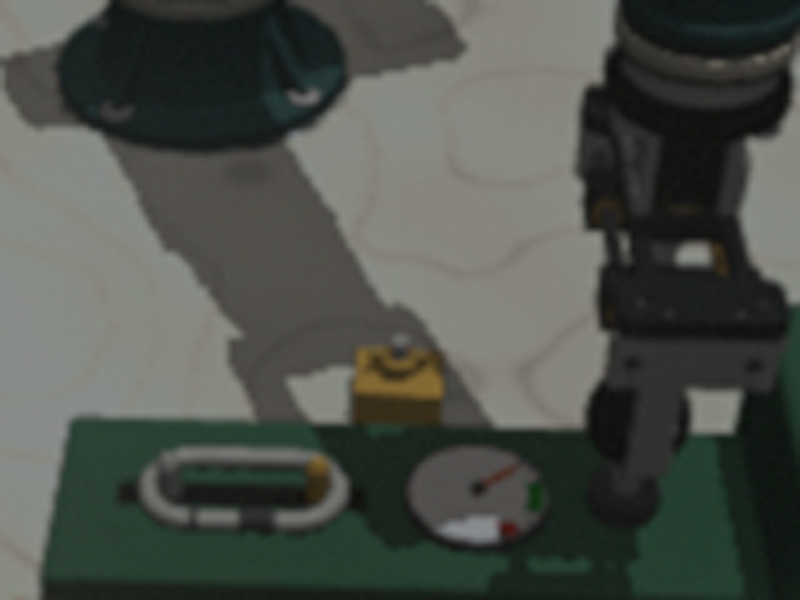

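```bash
python3 -m creep '[[[-1,-0.02,0,0,0.05],[-1,-0.02,0,0,0.1],[-1,-0.02,0,0,0.2],[-1,-0.02,0,0,0.3],[-1,-0.02,0,0,0.4],[-1,-0.02,0,0,0.5],[-1,-0.02,0,0,0.5],[-1,-0.02,0,0,0.5],[-1,-0.02,0,0,0.5],[-1,-0.02,0,0,0.5]]]' ;python3 - <<'E'
from h import *
im=r.read_camera('scene');crop('scene',im,215,165,325,205,7,'pics/s16.png')
go(.529,.1568,.0755,-32.5)
E
```

```text
time: 34.8
position: [0.5306, 0.1588, 0.0744]
tcp_rot: [-2.749, -1.512, -0.016]
wrist_force: [3.7, 6.2, -2.4]
grip_width: 0.0486
t 34.85 pos [0.5306 0.1588 0.0743] yaw -32.4 tilt [ 0.007  0.009 -1.   ] q6 0.748 w 0.0486 F [ 1.9  6.7 -3.2]
shift norm [-0.031 -0.003 -0.015] turn norm 0.003
```

View pics/s16.png

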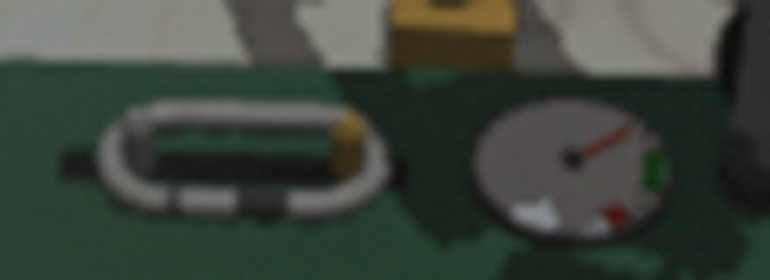

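```bash
cat >> h.py <<'E'
def needle(n,c,t,x0,y0,s,yaw=-10.2):
    f=lambda p:pix2w(n,((p[0]+.5)/s-.5+x0,(p[1]+.5)/s-.5+y0),.059)[:2]
    a,b=f(c),f(t);d=b-a;h=np.degrees(np.arctan2(d[1],d[0]))
    zero=135+yaw
    print('dial',a.round(4),'needle rad',np.radians((zero-h+180)%360-180).round(2),'len',np.hypot(*d).round(4))
E
python3 - <<'E'
from h import *
needle('scene',(440,240),(478,215),200,140,5)
needle('scene',(573,158),(632,128),215,165,7)
needle('scene',(573,158),(653,172),215,165,7)
needle('scene',(573,158),(615,214),215,165,7)
f=lambda x,y:pix2w('scene',((x+.5)/7-.5+215,(y+.5)/7-.5+165),.073).round(4)
print(f(140,118),f(348,122))
E
```

```text
dial [0.515 0.067] needle rad 0.01 len 0.0272
dial [0.5164 0.089 ] needle rad 0.13 len 0.0273
dial [0.5164 0.089 ] needle rad 1.0 len 0.0285
dial [0.5164 0.089 ] needle rad 1.91 len 0.0308
[ 0.4895 -0.062   0.073 ] [0.5017 0.0104 0.073 ]
```

```bash
python3 -m creep '[[[-1,-0.02,0,0,0.05],[-1,-0.02,0,0,0.1],[-1,-0.02,0,0,0.15],[-1,-0.02,0,0,0.2],[-1,-0.02,0,0,0.25],[-1,-0.02,0,0,0.3],[-1,-0.02,0,0,0.3],[-1,-0.02,0,0,0.3],[-1,-0.02,0,0,0.3],[-1,-0.02,0,0,0.3]]]' ;python3 - <<'E'
from h import *
im=r.read_camera('scene');crop('scene',im,215,165,325,205,7,'pics/s17.png')
go(.529,.1568,.0755,-46)
E
```

```text
time: 36.1
position: [0.5309, 0.1587, 0.0743]
tcp_rot: [-2.904, -1.181, -0.021]
wrist_force: [2.9, 5.7, -3.1]
grip_width: 0.0485
t 36.15 pos [0.5309 0.1587 0.0743] yaw -45.7 tilt [ 0.01   0.011 -1.   ] q6 0.979 w 0.0486 F [ 4.   5.9 -2.9]
shift norm [-0.033  0.    -0.015] turn norm 0.006
```

View pics/s17.png

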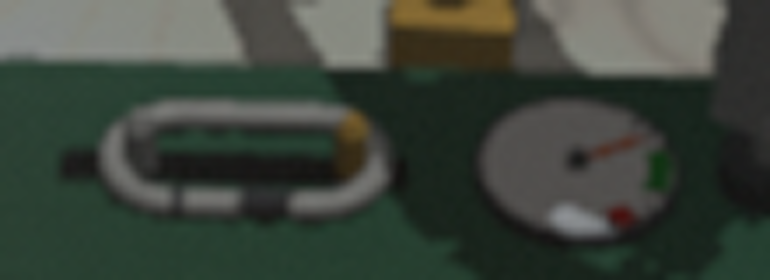

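```bash
python3 - <<'E'
from h import *
needle('scene',(578,159),(640,139),215,165,7)
needle('scene',(578,159),(632,141),215,165,7)
E
```

```text
dial [0.5172 0.0906] needle rad 0.32 len 0.0251
dial [0.5172 0.0906] needle rad 0.31 len 0.022
```

```bash
python3 -m creep '[[[-1,-0.02,0,0,0.05],[-1,-0.02,0,0,0.1],[-1,-0.02,0,0,0.15],[-1,-0.02,0,0,0.2],[-1,-0.02,0,0,0.25],[-1,-0.02,0,0,0.3],[-1,-0.02,0,0,0.3],[-1,-0.02,0,0,0.3],[-1,-0.02,0,0,0.3],[-1,-0.02,0,0,0.3]]]' ;python3 - <<'E'
from h import *
im=r.read_camera('scene');crop('scene',im,215,165,325,205,7,'pics/s18.png')
go(.529,.1568,.0755,-46)
E
```

```text
time: 37.4
position: [0.5312, 0.1585, 0.0744]
tcp_rot: [-3.019, -0.835, -0.026]
wrist_force: [3.1, 6.0, -2.8]
grip_width: 0.0491
t 37.45 pos [0.5312 0.1585 0.0743] yaw -59.1 tilt [ 0.013  0.013 -1.   ] q6 1.211 w 0.0485 F [ 3.9  6.6 -3.3]
shift norm [-0.034  0.004 -0.015] turn norm -0.291
```

View pics/s18.png

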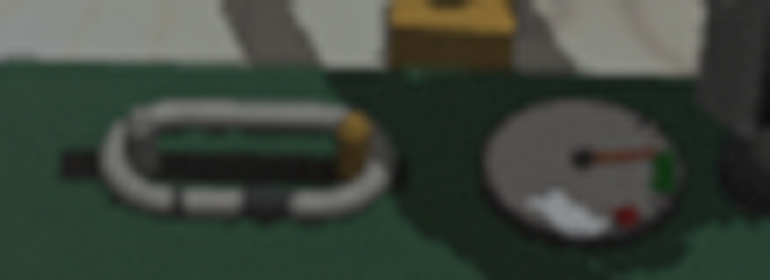

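```bash
python3 - <<'E'
from h import *
needle('scene',(583,158),(652,155),215,165,7)
needle('scene',(583,158),(664,172),215,165,7)
E
```

```text
dial [0.5169 0.0925] needle rad 0.68 len 0.0246
dial [0.5169 0.0925] needle rad 1.0 len 0.0288
```

```bash
python3 -m creep '[[[-1,0,0,0,0.04],[-1,0,0,0,0.08],[-1,0,0,0,0.13],[-1,0,0,0,0.13],[-1,0,0,0,0.13],[-1,0,0,0,0.13],[-1,0,0,0,0.13],[-1,0,0,0,0.13],[-1,0,0,0,0.13],[-1,0,0,0,0.13]]]' ;python3 - <<'E'
from h import *
im=r.read_camera('scene');crop('scene',im,215,165,325,205,7,'pics/s19.png')
go(.529,.1568,.0755,-65)
E
```

```text
time: 38.7
position: [0.5313, 0.1584, 0.0743]
tcp_rot: [-3.057, -0.679, -0.025]
wrist_force: [2.3, 3.2, -0.8]
grip_width: 0.0487
t 38.75 pos [0.5313 0.1584 0.0743] yaw -64.9 tilt [ 0.014  0.013 -1.   ] q6 1.313 w 0.049 F [ 2.4  3.3 -1.3]
shift norm [-0.034  0.006 -0.015] turn norm 0.001
```

View pics/s19.png

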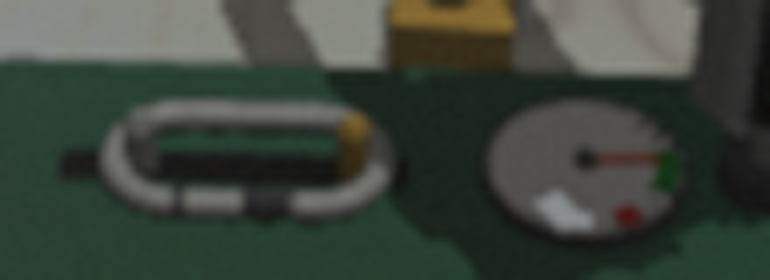

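```bash
python3 -m creep '[[[-0.1,0,0,0,0],[0.2,0,0,0,0],[0.5,0,0,0,0],[0.5,0,0,0,0],[0.5,0,0,-0.1,0],[0.5,0,0,-0.3,0],[0.5,0,0,-0.5,0],[0.5,0,0,-0.7,0],[0.5,0,0,-0.9,0],[0.5,0,0,-1,0]]]' ;python3 - <<'E'
from h import *
im=r.read_camera('scene');crop('scene',im,215,165,325,205,7,'pics/s20.png');crop('scene',im,200,50,360,170,5,'pics/s20b.png')
go(.45,.1,.18,-65)
E
```

```text
time: 40.0
position: [0.5308, 0.1575, 0.1562]
tcp_rot: [-3.058, -0.679, -0.029]
wrist_force: [0.5, 1.0, 0.2]
grip_width: 0.0704
t 40.05 pos [0.5311 0.1576 0.1568] yaw -64.9 tilt [ 0.017  0.013 -1.   ] q6 1.313 w 0.0705 F [0.7 0.1 0.6]
shift norm [-1.217  0.221 -0.317] turn norm 0.001
```

View pics/s20.png

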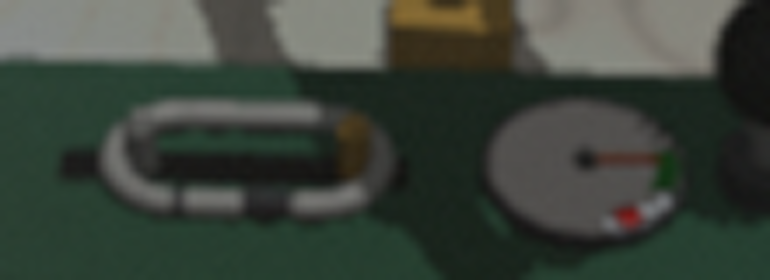

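View pics/s20b.png

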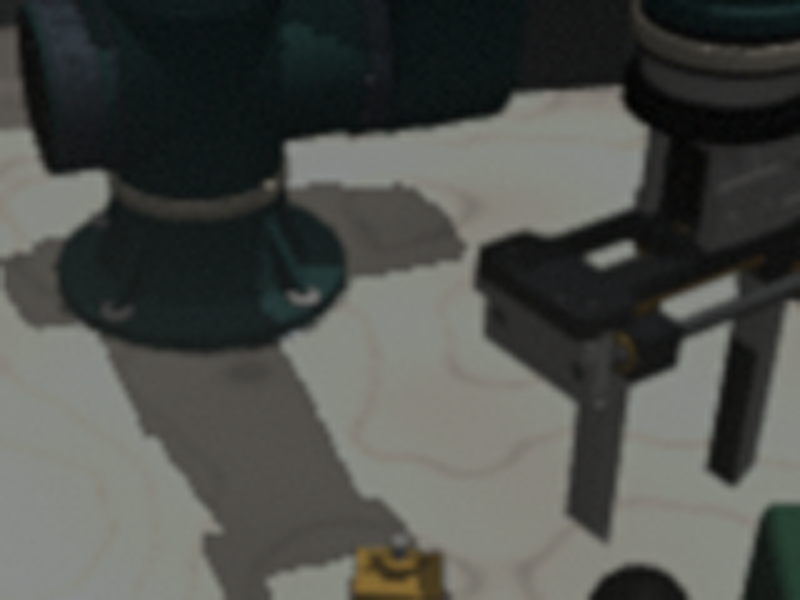

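```bash
python3 -m creep '[[[0.5,-0.05,0,-0.1,0],[0.5,-0.15,0,-0.2,0],[0.5,-0.3,0,-0.3,0],[0.5,-0.45,0,-0.4,0],[0.5,-0.6,0.1,-0.4,0],[0.5,-0.75,0,-0.4,0],[0.5,-0.9,0,-0.4,0],[0.5,-1,0,-0.4,0],[0.5,-1,0,-0.4,0],[0.5,-1,0,-0.4,0]]]' ;python3 - <<'E'
from h import *
im=r.read_camera('top');crop('top',im,170,180,290,260,6,'pics/t21.png')
im=r.read_camera('scene');crop('scene',im,215,165,325,205,7,'pics/s21.png')
needle('scene',(587,159),(660,158),215,165,7)
go(.45,.1,.18,-65)
E
```

```text
time: 41.3
position: [0.4583, 0.1233, 0.1871]
tcp_rot: [-3.058, -0.679, -0.031]
wrist_force: [-0.1, -0.0, 1.2]
grip_width: 0.0704
dial [0.5176 0.0938] needle rad 0.73 len 0.0258
t 41.4 pos [0.4584 0.1233 0.187 ] yaw -64.9 tilt [ 0.017  0.013 -1.   ] q6 1.269 w 0.0705 F [-0.5  0.   0.2]
shift norm [-0.22   0.22   0.082] turn norm 0.001
```

View pics/t21.png

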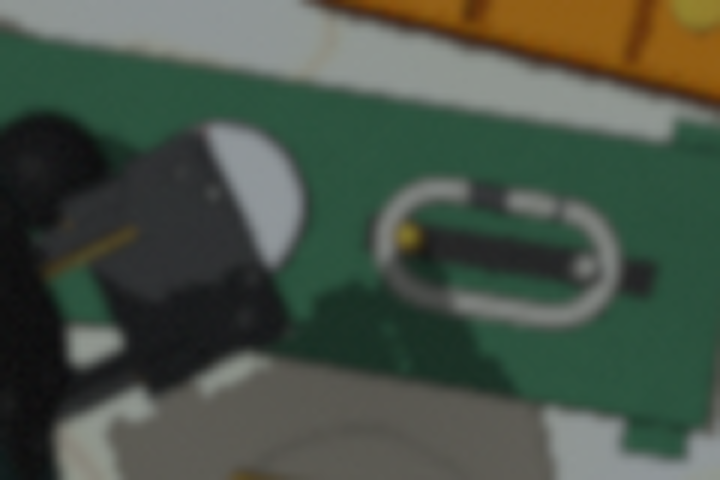

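View pics/s21.png

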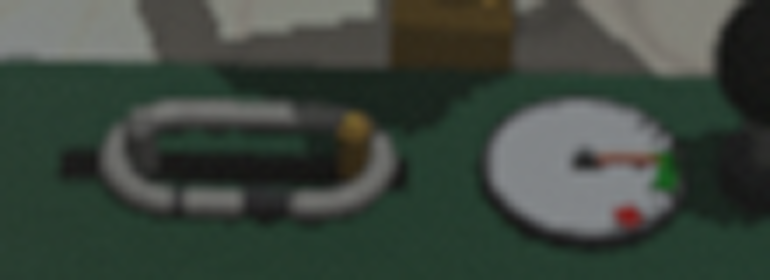

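```bash
python3 -m creep '[[[0.5,-0.05,0,0,0],[0.5,-0.15,0,-0.1,0],[0.5,-0.3,0,-0.2,0],[0.5,-0.45,0,-0.2,0],[0.5,-0.6,0,-0.2,0],[0.5,-0.75,0,-0.2,0],[0.5,-0.9,0,-0.2,0],[0.5,-1,0,-0.2,0],[0.5,-1,0,-0.2,0],[0.5,-1,0,-0.2,0]]]' ;python3 - <<'E'
from h import *
im=r.read_camera('top');crop('top',im,180,190,250,240,10,'pics/t22.png')
im=r.read_camera('scene');crop('scene',im,275,170,325,205,14,'pics/s22.png')
E
```

```text
time: 42.65
position: [0.3858, 0.0893, 0.2013]
tcp_rot: [-3.057, -0.679, -0.03]
wrist_force: [0.5, 0.7, -0.2]
grip_width: 0.0704
```

View pics/t22.png

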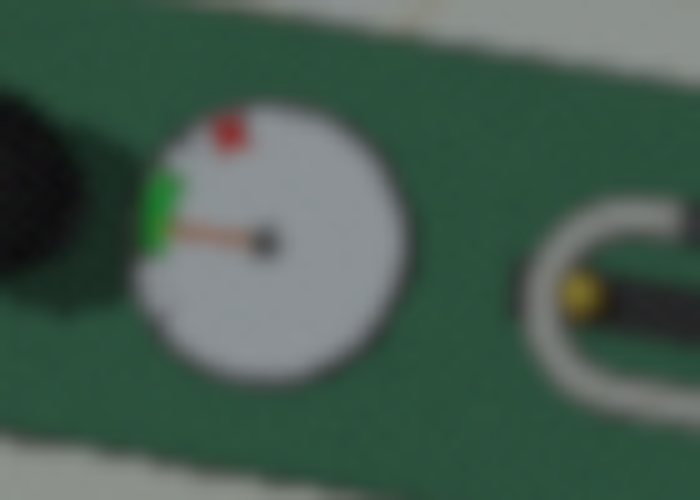

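View pics/s22.png

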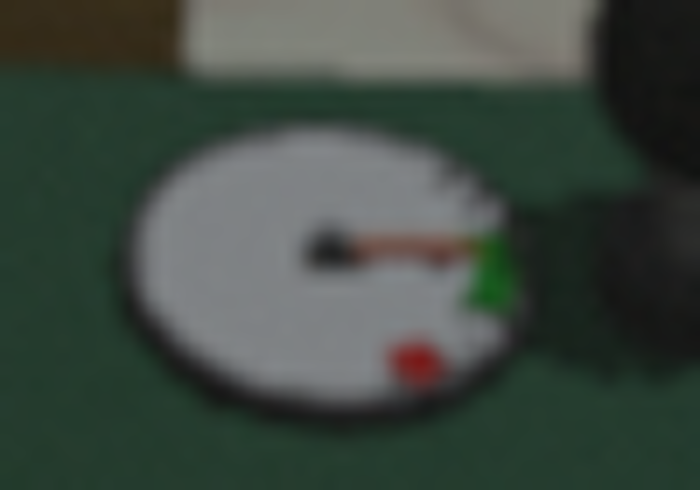

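```bash
python3 - <<'E'
from h import *
for p in [(178,231),(150,250),(168,175),(228,132)]: needle('top',(264,242),p,180,190,10)
E
```

```text
dial [0.518  0.0944] needle rad 0.74 len 0.0223
dial [0.518  0.0944] needle rad 0.55 len 0.0293
dial [0.518  0.0944] needle rad 1.22 len 0.0303
dial [0.518  0.0944] needle rad 1.86 len 0.0298
```

```bash
python3 -c "
from plant import r
print(r.get_obs()['wrist_force'].round(1)); r.close_job()"
```

```text
[0.8 0.3 0.3]
the job is handed in; nothing more can be done
```

The oval carabiner is flat on the bed around both pins and let go. I turned the ball knob clockwise about 3.3 rad in one grip, released it, and backed the arm clear. I then handed the job in, at about 43 s of the 72 s; no verdict is reported.

- **Needle:** at about 0.74 rad (roughly 12 N) in the top picture and 0.73 in the scene picture, and it did not visibly move on release. From the same top picture the green band reads about 0.55 to 1.22 rad. The highest needle reading in any picture was well short of the red marks.
- **Carabiner:** the last pictures show both pins inside it at opposite ends of the opening. I saw no sign that the snapgate, nut block or caddy had moved, but I did not measure them again. The force sensor read about zero with the arm clear.
- **What disagreed:** the fingertips touch the slab with the reported TCP at about z = -20 mm, so the real tips end about 19 mm short of that point. Because of this the first grasp closed above the carabiner without moving it. I then found the slab by touch (about 20 N) and used that offset for the rest of the job.
- **Drift:** while turning the knob, the tool moved about 3 mm sideways and tilted about 1 degree. The grip on the knob held.

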